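Snap the feed pail's lid shut all round

ROBOT

A 6-joint arm with a two-finger parallel gripper is mounted at the origin on the work surface. World frame = base frame: x ahead of the robot, y to its left, z up, the work surface at z = 0. Lengths are in m, angles in rad, forces in N, time in s.
With the tool pointing down it reaches from about 0.35 to 0.975 m from the base axis. Payload 4.9 kg.
Tool frame: the origin (TCP) lies midway between the tips of the shut fingers; the grasp point (between the pads) lies 19 mm behind it; z points along the fingers, y is the line along which they close (so a half turn about z gives the same grasp; the last joint's range is limited). The gripper opens to 85 mm and grips with 20 to 120 N. Pads are 22 mm wide; open, the fingers measure 114 mm over their backs; the gripper's body (76 mm by 85 mm) begins 54 mm behind the grasp point. The pads swing forward as they close: fully open they stand 13 mm farther back than shut.
Start: joints at [-1.416, 0.053, 1.613, -0, 1.476, -0.119], TCP at [0.169, -0.602, 0.231] pointing down, gripper open.
Joint ranges: [-3.01, 3.01], [-1.01, 2.22], [0.06, 2.58], [-1.02, 4.17], [0.09, 2.62], [-3.14, 3.14]. Speed limits (rad/s): [2.57, 2.57, 3.14, 3.14, 3.14, 3.14].

INTERFACE

Orientations are given as a unit quaternion [w, x, y, z].
In Python, from plant import state, grab_frame, camera_info, job_done, spot_in, masks_of, pinpoint gives the robot as it stands.
- The arm moves only by the shell command python3 -m handwheel 'ROWS' [OPENING]. ROWS is JSON, a list that holds one entry, the list of rows, each a list of 6 numbers: the shift along the world's x, y, z in m, then the turn, a rotation vector about the world's x, y, z in degrees. In form: [[[tx, ty, tz, ax, ay, az], ...]]. A call has 1 to 20 rows; each row shifts and turns the commanded pose from where the row before left it; what a row does not reach is not made up. A row lasts 1/12 s, in which the tool goes at most 41.7 mm and 7.16 degrees, less where a joint would pass 70% of its speed; a pose out of reach is approached as far as the arm can. A call is refused whole if a number of a shift passes 0.0417 or a number of a turn 7.16, either way. A call with a gripper value outside its range is refused whole. OPENING is the opening, from 0 (shut) to 1 (fully open), set as the call begins (- or left out, the last holds). The fingers move at their own pace and stop on an object; the grip force is fixed at half the most. Time passes only in rows, so rows that do not move let the fingers close. It gives the time, the measured TCP pose, the force, the opening and the grip force at its end, in the units of the state.
- state(): the state, without advancing time (a new reading comes with each control period).
- grab_frame(name): name is "side" or "top" or "wrist"; returns (picture, depth): 384x512x3 uint8, blue, green, red; 384x512 float32, m along the optical axis (not along the pixel's ray), 0 where there is no reading.
- camera_info(name): a dict with "fx", "fy", "cx", "cy" (pixels), "T" (4x4, takes a point from camera to world coordinates). Camera axes: x right, y up, looking along -z (the intrinsics and any distortion apply to the point x, -y, -z); pixel columns grow to the right and rows downward; lengths in m; the calibration is good to about 2 mm. A picture is of the moment at which its call begins: read the wrist's pose just before it. camera_info takes no time and is no camera call; for the wrist camera it gives the pose at the moment of the call.
- job_done(): hands the job in; it is judged then, once.
Trained networks look in the newest picture that a camera, given by its name, has taken for a name from the list of things; names that differ only in an ending like _2 or _b are one class to them, and where a whole thing is asked for, a point or a joint stands for the part that bears it (a point fixed in the world has none). Each returns a list of dicts, best first, with "conf" (0 to 1); they miss things now and then, are a little off and sometimes report something else, mostly with a low value. They report only what shows in the picture. A call takes as long as a camera call.
- spot_in(camera, thing): "box" ([left, top, width, height] in pixels, round what is visible of it).
- masks_of(camera, thing): "region" (384x512 bool, what is visible of it) and "box" ([left, top, width, height] in pixels, round what is visible of it).
- pinpoint(camera, thing): "position" ([column, row] in pixels: a listed point, or the origin of a listed thing).
The state is a dict: "time": time; "joint_pos": joint angles; "joint_vel": joint speeds; "joint_efforts": joint torques, N m; "tool_pos": TCP position; "tool_rot": TCP orientation; "contact_force": force on the tool from outside, world axes, zero at the start; "ft_torque": the same for the moment, N m; "gripper_width": opening from 0.0 (shut) to 1.0 (fully open); "grasp_force": force on a finger pad.
Only numpy, scipy, OpenCV 4.12 (cv2) and the standard library are available. Lean on these libraries where they do the work, as an engineer would, in place of code of your own. Each camera call takes 0.05 s, during which the arm holds its last target. There are 200 camera calls.

TASK

The lid lies on the white feed pail but has not been snapped shut: most sections of its slotted green rim still stand up. Press the raised sections down one after another around the rim until all six have clicked home and the rim is level all round. Leave the pail standing where it is, without lifting, tipping or shoving it, and do not disturb the things lying about.

Things in the scene. Friction and masses are not known exactly. Their poses are not given: they have to be found in the camera images.
- pail: The feed pail: loose, filled, round, white plastic, 1 to 2 kg, on a 4 mm thick grey mat, with a plain green press-on lid. Base 152 mm across, lid 179 mm across, 150 mm from its base to the top of the shut lid. Origin at the centre of the underside, z up its axis. Lid section 1 lies on its +x, section 2 at 60 degrees anticlockwise from it seen from above, and so on. A wire handle hangs at its side.
- lid_centre (a point): Centre of the lid's fixed middle panel, 146 mm above the pail's base. Around it the lid's rim, from 60 to 90 mm from the axis, is cut by narrow slots into six equal sections of 60 degrees, each hinged along its inner edge (60 mm from the axis, 148 mm above the pail's base). The middle panel lies 2 to 4 mm lower than the shut rim. Section 1 has a small pull tab, 13 mm out
- sec1_press (a point): Point to press on section 1 of the rim: on its top face, half-way along its arc, 82 mm from the pail's axis (22 mm out from the section's hinge). 150 mm above the pail's base when the section is shut, about 6 mm higher when it stands fully proud
- sec1 (a joint): How far section 1 is pressed, rad: 0 = proud (tilted up 0.27 rad, outer edge 8 mm high), 0.27 = snapped home, level. Its skirt must snap over the pail's bead: pressed at its press point it resists with about 12 N at first, gives way at half travel, snaps home by itself and is then solid. It stays home when let go; released before half-way it springs back up
- sec2_press (a point): Point to press on section 2 of the rim: on its top face, half-way along its arc, 82 mm from the pail's axis (22 mm out from the section's hinge). 150 mm above the pail's base when the section is shut, about 6 mm higher when it stands fully proud
- sec2 (a joint): How far section 2 is pressed, rad: 0 = proud (tilted up 0.27 rad, outer edge 8 mm high), 0.27 = snapped home, level. Its skirt must snap over the pail's bead: pressed at its press point it resists with about 12 N at first, gives way at half travel, snaps home by itself and is then solid. It stays home when let go; released before half-way it springs back up
- sec3_press (a point): Point to press on section 3 of the rim: on its top face, half-way along its arc, 82 mm from the pail's axis (22 mm out from the section's hinge). 150 mm above the pail's base when the section is shut, about 6 mm higher when it stands fully proud
- sec3 (a joint): How far section 3 is pressed, rad: 0 = proud (tilted up 0.27 rad, outer edge 8 mm high), 0.27 = snapped home, level. Its skirt must snap over the pail's bead: pressed at its press point it resists with about 12 N at first, gives way at half travel, snaps home by itself and is then solid. It stays home when let go; released before half-way it springs back up
- sec4_press (a point): Point to press on section 4 of the rim: on its top face, half-way along its arc, 82 mm from the pail's axis (22 mm out from the section's hinge). 150 mm above the pail's base when the section is shut, about 6 mm higher when it stands fully proud
- sec4 (a joint): How far section 4 is pressed, rad: 0 = proud (tilted up 0.27 rad, outer edge 8 mm high), 0.27 = snapped home, level. Its skirt must snap over the pail's bead: pressed at its press point it resists with about 12 N at first, gives way at half travel, snaps home by itself and is then solid. It stays home when let go; released before half-way it springs back up
- sec5_press (a point): Point to press on section 5 of the rim: on its top face, half-way along its arc, 82 mm from the pail's axis (22 mm out from the section's hinge). 150 mm above the pail's base when the section is shut, about 6 mm higher when it stands fully proud
- sec5 (a joint): How far section 5 is pressed, rad: 0 = proud (tilted up 0.27 rad, outer edge 8 mm high), 0.27 = snapped home, level. Its skirt must snap over the pail's bead: pressed at its press point it resists with about 12 N at first, gives way at half travel, snaps home by itself and is then solid. It stays home when let go; released before half-way it springs back up
- sec6_press (a point): Point to press on section 6 of the rim: on its top face, half-way along its arc, 82 mm from the pail's axis (22 mm out from the section's hinge). 150 mm above the pail's base when the section is shut, about 6 mm higher when it stands fully proud
- sec6 (a joint): How far section 6 is pressed, rad: 0 = proud (tilted up 0.27 rad, outer edge 8 mm high), 0.27 = snapped home, level. Its skirt must snap over the pail's bead: pressed at its press point it resists with about 12 N at first, gives way at half travel, snaps home by itself and is then solid. It stays home when let go; released before half-way it springs back up
- scoop: Loose aluminium feed scoop, a 100 mm long half-round trough with a round handle, 190 mm in all, 36 mm high; origin under the trough, 30 mm ahead of its rear wall
- pot: Loose empty terracotta pot, 86 mm across, 80 mm high; origin at the centre of its base
- jar: Loose amber jar, 52 mm across, 75 mm high; origin at the centre of its base
- dibber: Loose wooden T-handled dibber lying flat, 180 mm long, 20 mm thick; origin under the middle of its shaft
- labels: Loose bundle of white plant labels, about 125 x 16 x 10 mm, lying flat; origin under its centre
- snips: Loose pair of snips lying flat, 165 mm long, 12 mm thick; origin under its pivot
- cells: Loose black six-cell pack with seedlings, 90 x 126 x 45 mm; origin at the centre of its base

How it is judged:
At the end, for the whole second after the job is handed in: All six rim sections are snapped home (each joint above 0.235 of 0.27 rad); the pail stands on the mat, upright (within 0.06 rad), at rest, within 40 mm of where it began (value of joint each of sec1, sec2, sec3, sec4, sec5, sec6 above 0.235 rad and distance of pail from where it was at the start of the episode below 0.04 m and angle between pail's own z axis and vertical below 0.06 rad and height (world z) of pail below 0.012 m and linear speed of pail below 0.02 m/s); the robot touches nothing.
It fails at once if the pail is lifted by 15 mm, tipped by more than 0.2 rad or shoved more than 60 mm (height (world z) of pail above 0.019 m or angle between pail's own z axis and vertical above 0.2 rad or distance of pail from where it was at the start of the episode above 0.06 m).
It fails at once if something lying about is moved by more than 30 mm (distance of any of scoop, pot, jar, dibber, labels, snips, cells from where it was at the start of the episode above 0.03 m).
It also fails if it takes over 56 s, if anything falls off the work surface, if the arm or the gripper's body presses on something with over 40 N, if the wrist force passes 120 N, or if a joint passes its speed limit or range.

## Working session

There is one attempt and no reset: what is moved stays moved. The work goes in short steps, Python scripts to look and compute and a shell command to move; the robot and the scene stay as the last step left them, time stands still between calls to the robot, and variables do not carry over. Pictures are saved under pics/ and viewed, at most 10 in all, crops included, and the job is handed in when it is done.

```bash
mkdir -p pics
cat > h.py <<'E'
import numpy as np,cv2
from plant import *
def world(cam,px,depth=None,z=None):
    c=camera_info(cam);T=np.array(c["T"]);u,v=px
    r=np.array([(u-c["cx"])/c["fx"],-(v-c["cy"])/c["fy"],-1.0])
    if z is not None:
        d=T[:3,:3]@r; s=(z-T[2,3])/d[2]; return T[:3,3]+s*d
    return T[:3,:3]@(r*depth)+T[:3,3]
def cloud(cam,dep):
    c=camera_info(cam);T=np.array(c["T"]);v,u=np.mgrid[0:384,0:512]
    P=np.stack([(u-c["cx"])/c["fx"]*dep,-(v-c["cy"])/c["fy"]*dep,-dep],-1)
    return P@T[:3,:3].T+T[:3,3]
E
python3 - <<'E'
from h import *
ims=[]
for cam in("top","side"):
    im,d=grab_frame(cam); np.save(cam+"_d.npy",d); cv2.imwrite(f"pics/{cam}0.png",im)
    print(cam,{k:v for k,v in camera_info(cam).items()})
    C=cloud(cam,d)
    for n in["lid_centre","pail"]+[f"sec{i}_press" for i in range(1,7)]:
        for p in pinpoint(cam,n)[:1]:
            u,v=p["position"]; print(n,round(p["conf"],2),np.round([u,v]),np.round(world(cam,(u,v),z=0.15 if n=="lid_centre" else (.004 if n=="pail" else .158)),3),C[int(v),int(u)].round(3) if 0<=v<384 and 0<=u<512 else '')
print(state())
E
```

```text
top {'fx': 492.1082008237756, 'fy': 492.1082008237756, 'cx': 254.0758076859809, 'cy': 189.16066948106868, 'T': array([[ 0.06370819,  0.97689162, -0.20401969,  0.31251231],
       [-0.99795937,  0.06148442, -0.01722661,  0.01984333],
       [-0.0042845 ,  0.20470084,  0.97881521,  1.43443895],
       [ 0.        ,  0.        ,  0.        ,  1.        ]])}
lid_centre 0.72 [275. 208.] [ 0.532 -0.016  0.15 ] [ 0.533 -0.016  0.152]
pail 0.85 [271. 217.] [ 0.531 -0.01   0.004] [ 0.511 -0.007  0.15 ]
sec1_press 0.72 [251. 231.] [0.467 0.044 0.158] [0.468 0.046 0.149]
sec2_press 0.91 [279. 239.] [ 0.451 -0.03   0.158] [ 0.453 -0.028  0.164]
sec3_press 0.67 [298. 216.] [ 0.515 -0.077  0.158] [ 0.517 -0.074  0.159]
sec4_press 0.65 [293. 184.] [ 0.599 -0.061  0.158] [ 0.599 -0.06   0.157]
sec5_press 0.63 [265. 180.] [0.605 0.015 0.158] [0.605 0.015 0.161]
sec6_press 0.82 [242. 194.] [0.562 0.074 0.158] [0.563 0.076 0.159]
side {'fx': 464.71051266187715, 'fy': 464.71051266187715, 'cx': 261.07220303556056, 'cy': 190.30819624388104, 'T': array([[ 0.9973573 ,  0.03331112, -0.06456615,  0.48630015],
[... 778 characters left out ...]
nt_pos': array([-1.41602664e+00,  5.26629257e-02,  1.61290028e+00, -1.76033047e-05,
        1.47598432e+00, -1.19028091e-01]), 'joint_vel': array([ 0.00054653, -0.00210858,  0.00145817, -0.00060972, -0.00065182,
       -0.00165609]), 'joint_efforts': array([-2.05088254e-03, -3.93682909e+01, -3.70472825e+01, -2.89230720e-04,
        4.63617034e-04, -9.35657056e-06]), 'tool_pos': array([ 0.16896999, -0.60171051,  0.23132642]), 'tool_rot': array([ 2.27176325e-05,  9.90643859e-01,  1.36472503e-01, -8.35751431e-06]), 'contact_force': array([-0.50947935, -0.00481865,  0.13009834]), 'ft_torque': array([-0.03157121, -0.00694267, -0.01377947]), 'grasp_force': 0.0, 'gripper_width': 1.0018126409532626}
```

View pics/top0.png

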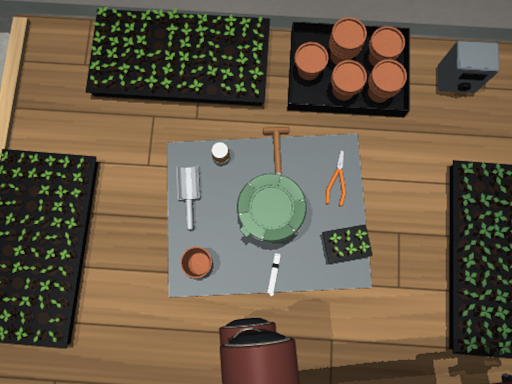

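View pics/side0.png

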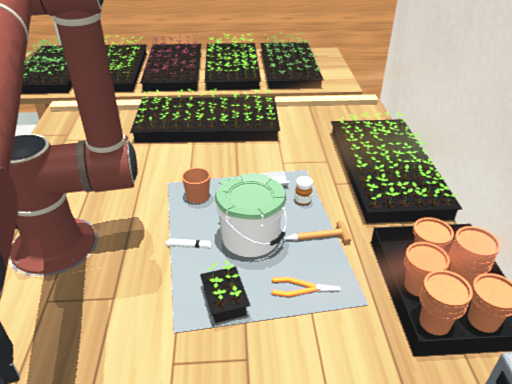

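The top view shows the lid centred near (271,208), with the tab near (245,240). Sections 2–6 look raised, while section 1 by the tab reads low. I'll fit the lid from depth next.

Run:
```python
from h import *
from scipy.optimize import least_squares
for cam in("top","side"):
    d=np.load(cam+"_d.npy"); im=cv2.imread(f"pics/{cam}0.png").astype(int); C=cloud(cam,d)
    g=(im[...,1]>im[...,2]+15)&(im[...,1]>im[...,0]+5)&(C[...,2]>.138)&(C[...,2]<.18)&(abs(C[...,0]-.53)<.12)&(abs(C[...,1])<.12)
    P=C[g]; print(cam,len(P))
    h=cv2.convexHull(P[:,:2].astype(np.float32))[:,0]
    f=least_squares(lambda q:np.hypot(h[:,0]-q[0],h[:,1]-q[1])-q[2],[.53,-.003,.09],loss='soft_l1',f_scale=.002)
    print("circle",f.x.round(4))
    c=f.x[:2]
    rel=P[:,:2]-c; r=np.hypot(*rel.T); a=np.degrees(np.arctan2(rel[:,1],rel[:,0]))%360
    print("centre z",np.median(P[r<.05,2]).round(4))
    print("far pts",a[r>.097].round(), r.max())
    for k in range(0,360,15):
        m=(abs((a-k-7.5))<7.5)&(r>.074)&(r<.086)
        print(k,m.sum(),np.median(P[m,2]).round(4) if m.any() else '',end=' | ')
    print()
    for n in ["sec%d_press"%i for i in range(1,7)]:
        p=pinpoint(cam,n)[0]; w=world(cam,p["position"],z=.158)[:2]-c; print(n,round(p["conf"],2),np.degrees(np.arctan2(w[1],w[0])).round()%360,np.hypot(*w).round(3))
```

```text
top 3653
circle [ 0.535  -0.0048  0.0913]
centre z 0.1505
far pts [131. 132. 133. 134. 135. 135. 136. 137. 137. 138. 139. 140. 140. 142.
 141. 143. 144. 144.] 0.1013729197610152
0 37 0.159 | 15 38 0.1593 | 30 36 0.1594 | 45 31 0.1575 | 60 36 0.1596 | 75 37 0.1594 | 90 35 0.1595 | 105 30 0.154 | 120 36 0.1544 | 135 37 0.1538 | 150 36 0.1545 | 165 35 0.158 | 180 34 0.1598 | 195 36 0.1602 | 210 35 0.1585 | 225 32 0.1577 | 240 34 0.1584 | 255 37 0.1592 | 270 38 0.1582 | 285 37 0.157 | 300 35 0.1598 | 315 37 0.1586 | 330 36 0.1572 | 345 34 0.1587 | 
sec1_press 0.72 144.0 0.084
sec2_press 0.91 197.0 0.088
sec3_press 0.67 254.0 0.075
sec4_press 0.65 319.0 0.085
sec5_press 0.63 15.0 0.073
sec6_press 0.82 71.0 0.084
side 2579
circle [ 0.5355 -0.0104  0.0915]
centre z 0.1494
far pts [129. 130. 128. 133. 132. 130. 129. 138. 135. 134. 141. 138. 143. 142.
 140. 143.] 0.10561776779646995
0 28 0.158 | 15 22 0.1589 | 30 22 0.157 | 45 25 0.1558 | 60 25 0.158 | 75 25 0.1571 | 90 25 0.1567 | 105 18 0.1532 | 120 23 0.1534 | 135 19 0.1528 | 150 19 0.1539 | 165 20 0.1571 | 180 22 0.1592 | 195 23 0.1591 | 210 24 0.1575 | 225 21 0.1578 | 240 21 0.1593 | 255 33 0.1591 | 270 23 0.1574 | 285 24 0.1571 | 300 23 0.1582 | 315 22 0.1581 | 330 22 0.1579 | 345 25 0.1566 | 
sec1_press 0.66 140.0 0.083
sec2_press 0.53 197.0 0.08
sec3_press 0.85 253.0 0.077
sec4_press 0.54 311.0 0.089
sec5_press 0.64 259.0 0.352
sec6_press 0.64 70.0 0.091
```

Both cameras agree. The lid centre is (0.535, −0.006) and section 1 is at 137° and already home (z≈0.154). The other five stand at z≈0.159. Section 3 goes first, at (0.5166, −0.086).

```bash
python3 -m handwheel '[[[0.0174,0.0258,0,0,0,0],[0.0174,0.0258,0,0,0,0],[0.0174,0.0258,0,0,0,0],[0.0174,0.0258,0,0,0,0],[0.0174,0.0258,0,0,0,0],[0.0174,0.0258,0,0,0,0],[0.0174,0.0258,0,0,0,0],[0.0174,0.0258,0,0,0,0],[0.0174,0.0258,0,0,0,0],[0.0174,0.0258,0,0,0,0],[0.0174,0.0258,0,0,0,0],[0.0174,0.0258,0,0,0,0],[0.0174,0.0258,0,0,0,0],[0.0174,0.0258,0,0,0,0],[0.0174,0.0258,0,0,0,0],[0.0174,0.0258,0,0,0,0],[0.0174,0.0258,0,0,0,0],[0.0174,0.0258,0,0,0,0],[0.0174,0.0258,0,0,0,0],[0.0174,0.0258,0,0,0,0]]]' 0
python3 -m handwheel '[[[0,0,-0.02,0,0,0],[0,0,-0.02,0,0,0],[0,0,-0.01,0,0,0],[0,0,-0.01,0,0,0],[0,0,0,0,0,0],[0,0,0,0,0,0]]]'
```

```text
time: 3.17
tool_pos: [0.5177, -0.0842, 0.2315]
tool_rot: [0.0, 0.991, 0.137, 0.0]
contact_force: [0.6, -0.6, 0.2]
gripper_width: 0.003
grasp_force: 0.0
time: 3.67
tool_pos: [0.5168, -0.086, 0.1712]
tool_rot: [-0.0, 0.991, 0.136, -0.0]
contact_force: [0.5, -0.1, -0.2]
gripper_width: 0.003
grasp_force: 0.0
```

```bash
python3 -m handwheel '[[[0,0,-0.003,0,0,0],[0,0,-0.003,0,0,0],[0,0,-0.002,0,0,0],[0,0,-0.002,0,0,0],[0,0,-0.001,0,0,0]]]'
python3 -m handwheel '[[[0,0,-0.001,0,0,0],[0,0,-0.001,0,0,0]]]'
python3 -m handwheel '[[[0,0,-0.001,0,0,0],[0,0,-0.001,0,0,0]]]'
python3 -m handwheel '[[[0,0,-0.001,0,0,0],[0,0,0,0,0,0]]]'
```

```text
time: 4.08
tool_pos: [0.5174, -0.086, 0.1614]
tool_rot: [0.0, 0.991, 0.136, 0.0]
contact_force: [-3.3, 0.7, 6.0]
gripper_width: 0.002
grasp_force: 3.4
time: 4.25
tool_pos: [0.5175, -0.0861, 0.161]
tool_rot: [0.001, 0.991, 0.136, 0.0]
contact_force: [-6.5, 1.3, 15.6]
gripper_width: 0.004
grasp_force: 7.1
time: 4.42
tool_pos: [0.5176, -0.0864, 0.1601]
tool_rot: [0.001, 0.991, 0.137, 0.0]
contact_force: [-7.9, 0.0, 15.5]
gripper_width: 0.004
grasp_force: 7.9
time: 4.58
tool_pos: [0.5175, -0.0867, 0.1592]
tool_rot: [0.001, 0.991, 0.136, 0.0]
contact_force: [-7.9, -0.2, 14.0]
gripper_width: -0.003
grasp_force: 7.3
```

```bash
python3 -m handwheel '[[[0,0,-0.001,0,0,0],[0,0,0,0,0,0]]]'
python3 -m handwheel '[[[0,0,-0.001,0,0,0],[0,0,0,0,0,0]]]'
python3 -m handwheel '[[[0,0,-0.001,0,0,0],[0,0,0,0,0,0]]]'
```

```text
time: 4.75
tool_pos: [0.5174, -0.0869, 0.1576]
tool_rot: [0.002, 0.991, 0.136, 0.0]
contact_force: [-5.3, -1.1, 9.1]
gripper_width: -0.003
grasp_force: 3.9
time: 4.92
tool_pos: [0.5175, -0.086, 0.1542]
tool_rot: [0.0, 0.991, 0.136, 0.001]
contact_force: [-0.0, -0.1, 0.2]
gripper_width: -0.001
grasp_force: 0.2
time: 5.08
tool_pos: [0.5175, -0.086, 0.1539]
tool_rot: [0.0, 0.991, 0.137, 0.0]
contact_force: [-2.7, 0.2, 7.6]
gripper_width: -0.002
grasp_force: 4.0
```

Section 3 snapped home: the force rose to 15 N, fell to 0, then went solid at z≈0.154. Section 4 next, at (0.595, −0.062).

```bash
python3 -m handwheel '[[[0,0,0.01,0,0,0],[0,0,0.014,0,0,0],[0.026,0.008,0,0,0,0],[0.026,0.008,0,0,0,0],[0.026,0.008,0,0,0,0],[0,0,0,0,0,0],[0,0,-0.005,0,0,0],[0,0,-0.005,0,0,0],[0,0,-0.004,0,0,0],[0,0,-0.002,0,0,0],[0,0,0,0,0,0]]]'
python3 -m handwheel '[[[0,0,-0.001,0,0,0],[0,0,-0.001,0,0,0],[0,0,-0.001,0,0,0],[0,0,-0.001,0,0,0],[0,0,0,0,0,0]]]'
python3 -m handwheel '[[[0,0,-0.001,0,0,0],[0,0,-0.001,0,0,0],[0,0,-0.001,0,0,0],[0,0,0,0,0,0]]]'
```

```text
time: 6.0
tool_pos: [0.5941, -0.0619, 0.1606]
tool_rot: [-0.0, 0.991, 0.136, -0.0]
contact_force: [-1.7, 1.0, 2.7]
gripper_width: 0.004
grasp_force: 1.3
time: 6.42
tool_pos: [0.5946, -0.0621, 0.1593]
tool_rot: [0.0, 0.991, 0.136, 0.0]
contact_force: [-7.5, 1.2, 12.2]
gripper_width: -0.001
grasp_force: 6.3
time: 6.75
tool_pos: [0.5949, -0.0621, 0.154]
tool_rot: [0.0, 0.991, 0.136, 0.0]
contact_force: [-0.7, -0.1, 3.8]
gripper_width: -0.002
grasp_force: 2.0
```

Section 4 snapped home as well. Section 5 next, at (0.613, 0.018).

```bash
python3 -m handwheel '[[[0,0,0.01,0,0,0],[0,0,0.013,0,0,0],[0.006,0.0267,0,0,0,0],[0.006,0.0267,0,0,0,0],[0.006,0.0267,0,0,0,0],[0,0,0,0,0,0],[0,0,-0.005,0,0,0],[0,0,-0.005,0,0,0],[0,0,-0.004,0,0,0],[0,0,-0.002,0,0,0],[0,0,0,0,0,0]]]'
python3 -m handwheel '[[[0,0,-0.001,0,0,0],[0,0,-0.001,0,0,0],[0,0,-0.001,0,0,0],[0,0,-0.001,0,0,0],[0,0,0,0,0,0]]]'
python3 -m handwheel '[[[0,0,-0.001,0,0,0],[0,0,-0.001,0,0,0],[0,0,-0.001,0,0,0],[0,0,0,0,0,0]]]'
```

```text
time: 7.67
tool_pos: [0.6128, 0.0175, 0.161]
tool_rot: [-0.0, 0.991, 0.136, -0.0]
contact_force: [-3.4, 0.3, 4.8]
gripper_width: -0.003
grasp_force: 2.3
time: 8.08
tool_pos: [0.6134, 0.0176, 0.1594]
tool_rot: [-0.0, 0.991, 0.136, 0.001]
contact_force: [-4.9, 2.1, 11.6]
gripper_width: 0.001
grasp_force: 6.0
time: 8.42
tool_pos: [0.6134, 0.0175, 0.154]
tool_rot: [0.0, 0.991, 0.136, 0.001]
contact_force: [0.3, 0.9, 3.6]
gripper_width: -0.003
grasp_force: 1.9
```

Section 5 is home. Section 6 next, at (0.553, 0.074).

```bash
python3 -m handwheel '[[[0,0,0.01,0,0,0],[0,0,0.013,0,0,0],[-0.02,0.0187,0,0,0,0],[-0.02,0.0187,0,0,0,0],[-0.02,0.0187,0,0,0,0],[0,0,0,0,0,0],[0,0,-0.005,0,0,0],[0,0,-0.005,0,0,0],[0,0,-0.004,0,0,0],[0,0,-0.002,0,0,0],[0,0,0,0,0,0]]]'
python3 -m handwheel '[[[0,0,-0.001,0,0,0],[0,0,-0.001,0,0,0],[0,0,-0.001,0,0,0],[0,0,-0.001,0,0,0],[0,0,0,0,0,0]]]'
python3 -m handwheel '[[[0,0,-0.001,0,0,0],[0,0,-0.001,0,0,0],[0,0,-0.001,0,0,0],[0,0,0,0,0,0]]]'
```

```text
time: 9.33
tool_pos: [0.5536, 0.0739, 0.1608]
tool_rot: [-0.0, 0.991, 0.136, -0.0]
contact_force: [-2.2, 0.1, 4.1]
gripper_width: 0.001
grasp_force: 2.0
time: 9.75
tool_pos: [0.5539, 0.0743, 0.159]
tool_rot: [-0.0, 0.991, 0.136, 0.0]
contact_force: [-6.6, 0.8, 12.3]
gripper_width: 0.001
grasp_force: 6.0
time: 10.08
tool_pos: [0.554, 0.0741, 0.154]
tool_rot: [-0.0, 0.991, 0.136, 0.001]
contact_force: [0.2, 0.1, 4.7]
gripper_width: 0.002
grasp_force: 2.2
```

Section 6 is home. Section 2 next, at (0.4566, −0.030), about (−0.097, −0.104) away.

```bash
python3 -m handwheel '[[[0,0,0.01,0,0,0],[0,0,0.013,0,0,0],[-0.0195,-0.0208,0,0,0,0],[-0.0195,-0.0208,0,0,0,0],[-0.0195,-0.0208,0,0,0,0],[-0.0195,-0.0208,0,0,0,0],[-0.0195,-0.0208,0,0,0,0],[0,0,0,0,0,0],[0,0,-0.005,0,0,0],[0,0,-0.005,0,0,0],[0,0,-0.004,0,0,0],[0,0,-0.002,0,0,0],[0,0,0,0,0,0]]]'
python3 -m handwheel '[[[0,0,-0.001,0,0,0],[0,0,-0.001,0,0,0],[0,0,-0.001,0,0,0],[0,0,-0.001,0,0,0],[0,0,0,0,0,0]]]'
python3 -m handwheel '[[[0,0,-0.001,0,0,0],[0,0,-0.001,0,0,0],[0,0,-0.001,0,0,0],[0,0,0,0,0,0]]]'
```

```text
time: 11.17
tool_pos: [0.4559, -0.0291, 0.1611]
tool_rot: [0.0, 0.991, 0.137, -0.001]
contact_force: [-2.9, -0.1, 6.1]
gripper_width: -0.0
grasp_force: 2.9
time: 11.58
tool_pos: [0.4557, -0.0293, 0.1594]
tool_rot: [0.0, 0.991, 0.137, -0.001]
contact_force: [-11.3, 0.2, 16.4]
gripper_width: 0.001
grasp_force: 8.5
time: 11.92
tool_pos: [0.4563, -0.029, 0.154]
tool_rot: [0.0, 0.991, 0.137, 0.0]
contact_force: [-1.0, -0.3, 5.5]
gripper_width: 0.001
grasp_force: 2.6
```

Section 2 is home. I'll confirm section 1 with a light press at (0.475, 0.050), then rise, back away and look.

```bash
python3 -m handwheel '[[[0,0,0.01,0,0,0],[0,0,0.013,0,0,0],[0.006,0.0263,0,0,0,0],[0.006,0.0263,0,0,0,0],[0.006,0.0263,0,0,0,0],[0,0,0,0,0,0],[0,0,-0.005,0,0,0],[0,0,-0.005,0,0,0],[0,0,-0.004,0,0,0],[0,0,-0.003,0,0,0],[0,0,-0.003,0,0,0],[0,0,-0.002,0,0,0],[0,0,-0.001,0,0,0],[0,0,0,0,0,0]]]'
python3 -m handwheel '[[[0,0,0.02,0,0,0],[0,0,0.03,0,0,0],[0,0,0.03,0,0,0],[-0.005,-0.04,0,0,0,0],[-0.005,-0.04,0,0,0,0],[-0.005,-0.04,0,0,0,0],[-0.005,-0.04,0,0,0,0],[-0.005,-0.04,0,0,0,0],[-0.005,-0.04,0,0,0,0],[-0.005,-0.04,0,0,0,0],[-0.005,-0.04,0,0,0,0],[-0.005,-0.04,0,0,0,0],[0,0,0,0,0,0],[0,0,0,0,0,0],[0,0,0,0,0,0]]]'
python3 - <<'E'
from h import *
im0=cv2.imread("pics/top0.png")
im,d=grab_frame("top");C=cloud("top",d);cv2.imwrite("pics/top1.png",np.hstack([cv2.resize(x[110:310,150:390],None,fx=1.6,fy=1.6) for x in(im0,im)]))
imi=im.astype(int)
g=(imi[...,1]>imi[...,2]+15)&(imi[...,1]>imi[...,0]+5)&(C[...,2]>.138)&(C[...,2]<.18)&(abs(C[...,0]-.53)<.12)&(abs(C[...,1])<.12)
P=C[g];print(P[:,:2].min(0),P[:,:2].max(0))
rel=P[:,:2]-[.535,-.005];r=np.hypot(*rel.T);a=np.degrees(np.arctan2(rel[:,1],rel[:,0]))%360
for i in range(6):
    k=137+60*i; m=(abs((a-k+180)%360-180)<22)&(r>.078)&(r<.086); print(i+1,np.median(P[m,2]).round(4))
print(pinpoint("top","pail")[:1],state()["contact_force"])
E
```

```text
time: 13.08
tool_pos: [0.4734, 0.0489, 0.154]
tool_rot: [0.0, 0.991, 0.136, -0.0]
contact_force: [-2.4, -0.8, 3.4]
gripper_width: -0.001
grasp_force: 2.0
time: 14.33
tool_pos: [0.4283, -0.3106, 0.233]
tool_rot: [-0.0, 0.991, 0.136, -0.0]
contact_force: [-0.6, 0.3, -0.5]
gripper_width: -0.003
grasp_force: 0.0
[ 0.4463341  -0.09534358] [0.62530596 0.0825198 ]
1 0.1545
2 0.1543
3 0.1551
4 0.1544
5 0.155
6 0.1548
[{'position': [269.5, 218.0], 'conf': 0.59}] [ 1.07434604 -0.50325427  0.34686531]
```

View pics/top1.png

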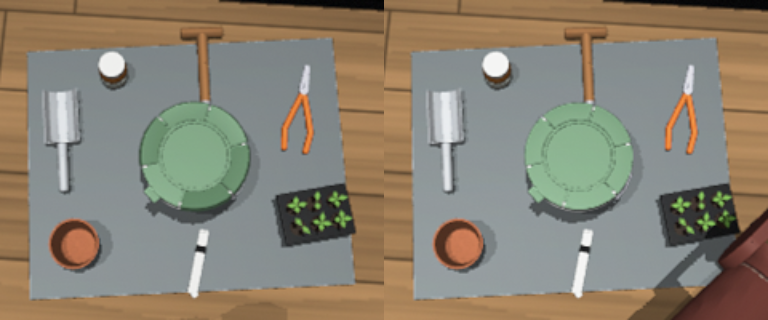

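The before/after picture shows the lid at about (578,157) on the right, evenly lit and level all round at z≈0.1545. The pail and the loose things have not moved, and the arm is clear.

```bash
python3 -c "
from plant import *
print(job_done())"
```

```text
the job is handed in; nothing more can be done
None
```

I pressed sections 2–6 until each snapped home and found section 1 already shut; the top camera shows the rim level all round, with the pail and loose things unmoved, and I handed the job in at about 14 s, though no verdict came back.

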